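Tumble a forged ball: load the bowl, then hold the recessed run button with the pin

ROBOT

A 6-joint arm with a two-finger parallel gripper is mounted at the origin on the work surface. World frame = base frame: x ahead of the robot, y to its left, z up, the work surface at z = 0. Lengths are in mm, angles in rad, forces in N, time in s.
With the tool pointing down it reaches from about 275 to 1000 mm from the base axis. Payload 8.4 kg.
Tool frame: the origin (TCP) lies midway between the tips of the shut fingers; the grasp point (between the pads) lies 19 mm behind it; z points along the fingers, y is the direction in which the jaws open and shut (so a half turn about z gives the same grasp; the last joint's range is limited). The gripper opens to 85 mm and grips with 20 to 120 N. Pads are 22 mm wide; open, the fingers measure 114 mm over their backs; the gripper's body (76 mm by 85 mm) begins 54 mm behind the grasp point. The pads swing forward as they close: fully open they stand 13 mm farther back than shut.
Start: joints at [1.209, 0.353, 1.633, -0, 1.155, -0.002], TCP at [220.053, 584.982, 231.281] pointing down, gripper open.
Joint ranges: [-2.63, 2.63], [-0.92, 2.1], [0.06, 2.66], [-1.3, 4.44], [0, 2.69], [-3.02, 3.02]. Speed limits (rad/s): [2.22, 2.22, 2.79, 3.14, 3.14, 3.14].

INTERFACE

Orientations are given as [roll, pitch, yaw] about the fixed x, y, z axes, in that order (R = Rz(yaw) Ry(pitch) Rx(roll)).
In Python, from rig import * gives the robot as it stands.
- The arm moves only by the tool play_rows, never from a script. Its argument "moves" is a list of rows, each a list of 3 entries, a list of its own where there are three numbers: the shift along the tool's x, y, z in m, then the turn, a rotation vector about the tool's x, y, z in rad, then the opening in per cent of the stroke, from 0 (shut) to 100 (fully open). In form: [[[x, y, z], [rx, ry, rz], fingers], ...]. A call has 1 to 20 rows; each row shifts and turns the commanded pose from where the row before left it, along the tool's axes as they then stand; what a row does not reach is not made up. A row lasts 1/10 s, in which the tool goes at most 50 mm and 8.59 degrees, less where a joint would pass 70% of its speed; a pose out of reach is approached as far as the arm can. A call is refused whole if a number of a shift passes 0.05 or a number of a turn 0.15, either way. A call with a gripper value outside its range is refused whole. The fingers move at their own pace and stop on an object; "squeeze" is the grip in N (left out, the last holds). Time passes only in rows, so rows that do not move let the fingers close. It gives the time, the measured TCP pose, the force and the opening at its end, in the units of the state.
- sense(): the state, without advancing time (a new reading comes with each control period).
- grab_frame(name): name is "side" or "top" or "wrist"; returns a dict with "pixels" (400x640x3 uint8, red, green, blue), "intrinsics" (3x3 intrinsics, pixels), "R" (3x3) and "t" (3): a world point X has camera coordinates R X + t. Camera axes: x right, y down, z forward; pixel columns grow to the right and rows downward; lengths in mm; the calibration is good to about 2 mm. A picture is of the moment at which its call begins. There is no depth.
- sign_off(): hands the job in, once; it reports no verdict.
The state is a dict: "clock": time; "qpos": joint angles; "qvel": joint speeds; "joint_efforts": joint torques, N m; "eef_pos": TCP position; "tcp_rot": TCP orientation; "contact_force": force on the tool from outside, world axes, zero at the start; "wrist_torque": the same for the moment, N m; "opening": opening from 0.0 (shut) to 1.0 (fully open).
Only numpy, scipy, OpenCV 4.12 (cv2) and the standard library are available. Lean on these libraries where they do the work, as an engineer would, in place of code of your own. Each camera call takes 0.05 s, during which the arm holds its last target. There are 200 camera calls.

TASK

Lift the copper ball off its piece of pipe, lower it gently to the floor of the tumbler's deep steel bowl and let it go there. Then take the yellow-handled pin from its blue block, reach its steel shaft through the green-ringed hole in the grey control box and press the recessed green button fully down, finishing while you still grip the pin and hold the button down. Leave the red button, the bottle, the brick and the hammer alone.

Things in the scene. Friction and masses are not known exactly. Their poses are not given: they have to be found in the camera images.
- ball: loose solid copper-coloured ball, 44 mm diameter, about 0.2 to 0.4 kg; origin at its centre (its axes turn as it rolls). At the start it sits on the mouth of the pipe, centre 47 mm above the table.
- pipe: fixed short upright piece of dark steel pipe, 38 mm outside and 28 mm inside diameter, 30 mm tall, that carries the ball; origin at the centre of its foot. It is narrower than the ball, so fingers can pass down beside it.
- tumbler: fixed bench tumbler: green round base 40 mm high carrying an open straight-sided round steel bowl, 160 mm outside and about 150 mm inside diameter; origin under its centre at table height, z up; bowl floor (flat) 46 mm and rim 131 mm above the origin.
- stand: fixed blue block 60 x 60 x 66 mm with a 15 mm vertical hole through its centre in which the pin stands; origin at the centre of its underside, axes along its sides.
- pin: loose pin, about 0.06 kg: round steel shaft 8 mm diameter and 60 mm long below a yellow square handle 24 x 24 x 70 mm. Origin at the shaft's tip, z from the tip up to the handle; handle from 60 to 130 mm above the tip, its flat sides facing along the pin's x and y. At the start it stands upright in the block, tip 6 mm above the table, handle resting on the block's top (66 mm), so it must rise about 65 mm to be clear.
- box: fixed grey control box 100 (x) x 140 (y) x 70 mm; origin at the centre of its underside. Its lid has two 19 mm round holes 56 mm apart, one ringed in green (box's +y side) and one ringed in red (-y side), each with a button below, hollow under the 6 mm lid.
- go_mouth (a point): centre of the green-ringed hole (19 mm diameter) at the lid's upper face, 70 mm above the table
- halt_mouth (a point): centre of the red-ringed hole (19 mm diameter) at the lid's upper face, 70 mm above the table
- go_top (a point): centre of the green button's top face, 24 mm diameter, straight below the green-ringed hole, 26 mm below the lid's face when up; moves down with the button
- go (a joint): green button: 0 up, 0.006 m fully down; a spring returns it, about 1.5 N at the start of travel to 5 N fully down, then a firm stop
- halt (a joint): red button, below the red-ringed hole, same make: 0 up, 0.006 m fully down
- bottle: bystander: loose white bottle with yellow label, 60 mm diameter, 140 mm tall; origin at the centre of its foot
- brick: bystander: loose half brick 110 x 75 x 60 mm; origin at the centre of its underside
- hammer: bystander: loose hammer lying on the table, about 260 mm long along its x, head at +x; origin near its middle at table height
Not all that is in view belongs to the job. Several things have the shape of the ball; the one meant has the colours described above.

How it is judged (in metres and radians):
On the way, in this order (a step that is already met when the one before it is completed fails the run):
1. the ball lies in the tumbler's bowl, let go by the fingers (horizontal distance between ball and tumbler below 0.065 m and z of ball in the frame of tumbler below 0.085 m and contact force between the fingers and ball below 0.1 N), for 0.3 s.
2. the gripped pin presses the green button down through its hole (value of joint go above 0.0045 m and contact force between pin and go above 1.5 N and contact force between the fingers and pin above 2 N), for 0.2 s.
At the end, for the whole second after the job is handed in: Ball free in the bowl (centre within 65 mm of its axis, under 85 mm above the table); pin gripped (over 2 N), pushing the green button (over 1.5 N) at least 4.5 of 6 mm down through the last second; red button up (under 2 mm); bottle, brick, hammer moved under 30 mm (all of step 1 and all of step 2 and value of joint halt below 0.002 m and distance of each of bottle, brick, hammer from where it was at the start of the episode below 0.03 m); the arm keeps its last pose, push and grip.
It fails at once if the ball moves faster than 0.6 m/s inside the bowl (dropped or thrown in) (horizontal distance between ball and tumbler below 0.065 m and z of ball in the frame of tumbler below 0.14 m and linear speed of ball above 0.6 m/s).
It fails at once if the ball is pressed or knocked against the tumbler with more than 60 N (contact force between ball and tumbler above 60 N).
It fails at once if the red button is pressed (over 3 mm) (value of joint halt above 0.003 m).
It fails at once if a bystander (bottle, brick or hammer) is shifted by more than 30 mm (distance of any of bottle, brick, hammer from where it was at the start of the episode above 0.03 m).
It also fails if it takes over 51 s, if anything falls off the work surface, if the arm or the gripper's body presses on something with over 40 N, if the wrist force passes 120 N, or if a joint passes its speed limit or range.

## Working session

There is one attempt and no reset: what is moved stays moved. The work goes in short steps, Python scripts to look and compute and a tool call to move; the robot and the scene stay as the last step left them, time stands still between calls to the robot, and variables do not carry over. Pictures are saved under pics/ and viewed, about 8 in all and at most 12, crops included, and the job is handed in when it is done.

Besides the shell and the picture viewer there is one more tool, called after "Call:" in YAML: its name, and indented under it one key for each argument. play_rows: Moves the arm, as the interface text tells. Its arguments: {"type":"object","properties":{"moves":{"type":"array"},"squeeze":{"type":"number"}},"required":["moves"]}

```bash
mkdir -p pics; ls; cat > h.py <<'E'
from rig import *
import numpy as np, cv2
def snap(n,f):
    d=grab_frame(n); cv2.imwrite('pics/'+f+'.png',np.array(d['pixels'])[:,:,::-1]); np.savez('pics/'+f+'.npz',K=d['intrinsics'],R=d['R'],t=d['t']); return d
def load(f): 
    d=np.load('pics/'+f+'.npz'); return d['K'],d['R'],d['t'].ravel()
def ray(f,u,v):
    K,R,t=load(f); c=-R.T@t; d=R.T@np.linalg.inv(K)@np.array([u,v,1.]); return c,d/np.linalg.norm(d)
def atz(f,u,v,z):
    c,d=ray(f,u,v); return c+d*(z-c[2])/d[2]
def proj(f,X):
    K,R,t=load(f); p=K@(R@np.array(X,float)+t); return p[:2]/p[2]
def crop(f,x0,y0,x1,y1,s,o):
    im=cv2.imread('pics/'+f+'.png')[y0:y1,x0:x1]; cv2.imwrite('pics/'+o+'.png',cv2.resize(im,None,fx=s,fy=s,interpolation=cv2.INTER_CUBIC))
E
python3 - <<'E'
from h import *
print(sense())
for n in ('top','side'):
    snap(n,n+'0'); K,R,t=load(n+'0'); print(n,K.round(1).tolist(),(-R.T@t).round(0),R[2].round(2))
E
```

```text
pics
{'clock': 0.0, 'qpos': array([ 1.20861168e+00,  3.53634788e-01,  1.63416495e+00, -2.13111536e-05,
        1.15515434e+00, -2.41278045e-03]), 'qvel': array([-0.00106583, -0.00061116,  0.00043917, -0.00029351,  0.0004213 ,
       -0.00019257]), 'joint_efforts': array([ 3.14255667e-03, -6.05261207e+01, -3.42078602e+01,  9.15475857e-05,
        9.22510866e-03, -5.87787167e-05]), 'eef_pos': array([219.88228162, 584.53348994, 230.5568201 ]), 'tcp_rot': array([-3.14023119e+00,  1.62000626e-05,  2.78182941e+00]), 'contact_force': array([0.10480682, 0.20180306, 0.00633978]), 'wrist_torque': array([-0.00604245,  0.01845035, -0.03114357]), 'opening': 1.0015708309329407}
top [[430.1, 0.0, 312.9], [0.0, 430.1, 196.6], [0.0, 0.0, 1.0]] [ 418.   -3. 1066.] [ 0.17 -0.03 -0.98]
side [[464.3, 0.0, 321.9], [0.0, 464.3, 202.4], [0.0, 0.0, 1.0]] [ 207. -848.  884.] [ 0.32  0.69 -0.66]
```

View pics/top0.png

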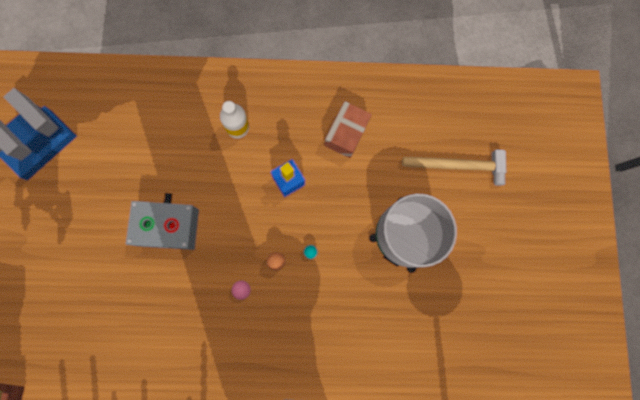

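View pics/side0.png

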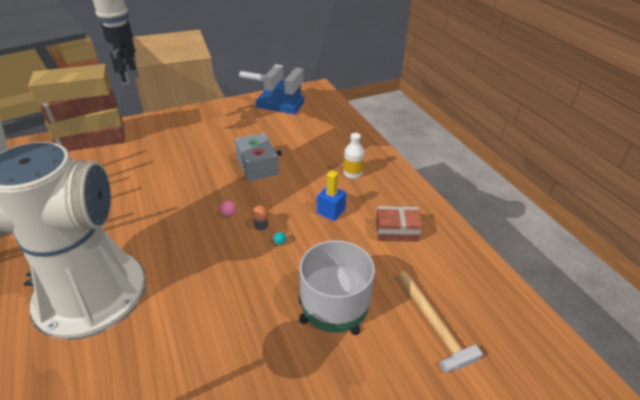

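The top view shows three ball-shaped things: copper at (275,261), pink at (240,290) and teal at (311,252). Copper also appears in the side view at (260,213), on the dark pipe, so I choose that one. Also in the top view are the stand (288,178), the box (162,225) with its green hole at (147,224), and the tumbler (419,231).

```bash
python3 - <<'E'
from h import *
crop('top0',125,160,325,310,4,'c1')
crop('side0',220,125,380,245,5,'c2')
E
```

```text
(no output)
```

View pics/c1.png

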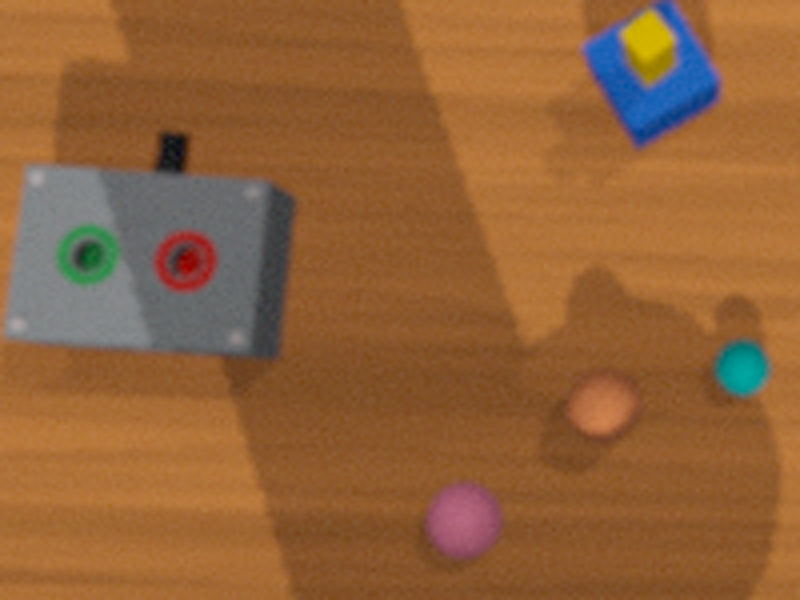

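View pics/c2.png

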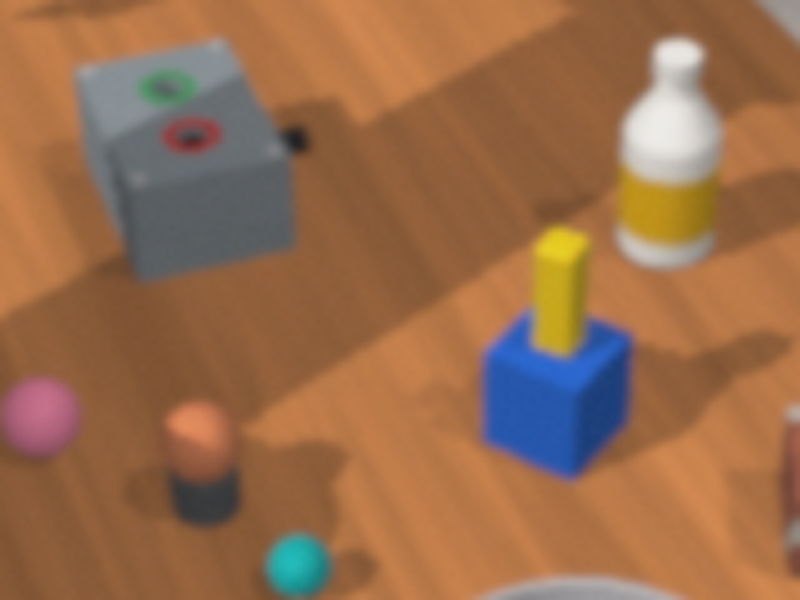

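```bash
python3 - <<'E'
from h import *
c1=lambda x,y:((x+.5)/4-.5+125,(y+.5)/4-.5+160)
c2=lambda x,y:((x+.5)/5-.5+220,(y+.5)/5-.5+125)
def tri(a,b):
    p=[ray('top0',*a),ray('side0',*b)]
    A=sum(np.eye(3)-np.outer(d,d) for c,d in p); B=sum((np.eye(3)-np.outer(d,d))@c for c,d in p)
    return np.linalg.solve(A,B).round(1)
print('ball tri',tri(c1(603,404),c2(200,441)),atz('top0',*c1(603,404),47).round(1),atz('side0',*c2(200,441),47).round(1))
print('go',tri(c1(88,255),c2(168,88)),atz('top0',*c1(88,255),70).round(1),atz('side0',*c2(168,88),70).round(1))
print('halt',tri(c1(187,261),c2(192,135)),atz('top0',*c1(187,261),70).round(1),atz('side0',*c2(192,135),70).round(1))
print('handle top',atz('top0',*c1(650,36),136).round(1),atz('side0',*c2(562,242),136).round(1))
for p in [(583,50),(660,2),(718,78),(640,145)]: print('stand',atz('top0',*c1(*p),66).round(1))
# tumbler: rim ellipse via side and top
im=cv2.imread('pics/top0.png')
K,R,t=load('top0')
from math import *
# overlay of rim circle at guess
import sys
for u,v in [(378,232),(456,232),(418,196),(418,266)]: print('rim',atz('top0',u,v,131).round(1))
for u,v in [(299.5,275),(374,275),(337,243)]: print('rim side',atz('side0',u,v,131).round(1))
E
```

```text
ball tri [442.2  55.4  46.6] [443.   55.1  47. ] [441.3  55.1  47. ]
go [520.6 352.6  69.5] [520.8 352.3  70. ] [520.2 351.9  70. ]
halt [518.1 295.5  71. ] [518.7 295.7  70. ] [517.9 297.   70. ]
handle top [643.2  31.4 136. ] [642.2  33.4 136. ]
stand [650.4  73.4  66. ]
stand [681.2  28.6  66. ]
stand [635.6  -7.2  66. ]
stand [594.   37.7  66. ]
rim [ 507.8 -171.3  131. ]
rim [ 511.9 -343.6  131. ]
rim [ 590.1 -261.2  131. ]
rim [ 436.2 -257.9  131. ]
rim side [ 433.4 -253.2  131. ]
rim side [ 577.1 -315.3  131. ]
rim side [ 545.7 -200.3  131. ]
```

Call:
play_rows:
  moves:
    - [[0,0,0],[0,0,0.15],100]
    - [[0,0,0],[0,0,0.15],100]
    - [[0,0,0],[0,0,0.15],100]
    - [[0,0,0],[0,0,0.15],100]
    - [[0,0,0],[0,0,0.15],100]
    - [[0,0,0],[0,0,0.15],100]
    - [[0,0,0],[0,0,0.15],100]
    - [[0,0,0],[0,0,0.15],100]
    - [[0,0,0],[0,0,0.011],100]

```text
clock: 1.0
eef_pos: [219.9, 584.7, 230.8]
tcp_rot: [-3.141, 0.001, 1.568]
contact_force: [0.1, 0.1, 0.2]
opening: 0.999
```

Call:
play_rows:
  moves:
    - [[-0.02,0.008,0.001],[0,0,0],100]
    - [[-0.036,0.015,0.002],[0,0,0],100]
    - [[-0.036,0.015,0.002],[0,0,0],100]
    - [[-0.036,0.015,0.002],[0,0,0],100]
    - [[-0.036,0.015,0.002],[0,0,0],100]
    - [[-0.036,0.015,0.002],[0,0,0],100]
    - [[-0.036,0.015,0.002],[0,0,0],100]
    - [[-0.036,0.015,0.002],[0,0,0],100]
    - [[-0.036,0.015,0.002],[0,0,0],100]
    - [[-0.036,0.015,0.002],[0,0,0],100]
    - [[-0.036,0.015,0.002],[0,0,0],100]
    - [[-0.036,0.015,0.002],[0,0,0],100]
    - [[-0.036,0.015,0.002],[0,0,0],100]
    - [[-0.036,0.015,0.002],[0,0,0],100]
    - [[-0.036,0.015,0.002],[0,0,0],100]
    - [[-0.006,0.004,0.002],[0,0,0],100]
    - [[0,0,0],[0,0,0],100]

```text
clock: 2.7
eef_pos: [442.2, 54.1, 200.0]
tcp_rot: [-3.141, -0.0, 1.571]
contact_force: [-0.3, 0.2, -0.0]
opening: 1.0
```

```bash
python3 - <<'E'
from h import *
s=sense();print(s['clock'],s['eef_pos'],s['tcp_rot'],s['qpos'].round(3))
snap('wrist','w1');K,R,t=load('w1');print((-R.T@t).round(1),R[2].round(2),proj('w1',[442,55,47]))
E
```

```text
2.7 [442.20013413  54.09387221 199.9814968 ] [-3.14102336e+00 -5.87522368e-05  1.57099828e+00] [0.118 0.108 2.033 0.    1.001 0.118]
[443.3 132.7 343.5] [-0.   -0.31 -0.95] [318.88684212 184.627162  ]
```

View pics/w1.png

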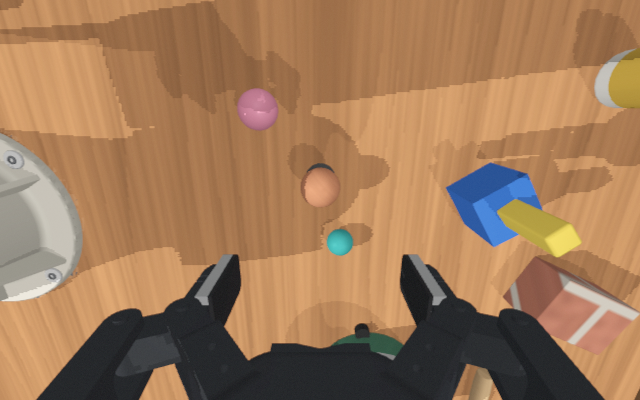

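The ball is at (321,187) in the wrist picture against a predicted (319,185), so the estimate agrees to about 1–2 mm. I'll descend and grip.

Call:
play_rows:
  moves:
    - [[0,0,0.02],[0,0,0],100]
    - [[0,0.0005,0.03],[0,0,0],100]
    - [[0,0,0.03],[0,0,0],100]
    - [[0,0,0.03],[0,0,0],100]
    - [[0,0,0.03],[0,0,0],100]
    - [[0,0,0.02],[0,0,0],100]
    - [[0,0,0.01],[0,0,0],100]
    - [[0,0,0.005],[0,0,0],100]
    - [[0,0,0],[0,0,0],100]

```text
clock: 3.65
eef_pos: [442.5, 55.6, 25.3]
tcp_rot: [-3.141, -0.0, 1.572]
contact_force: [-0.3, -0.0, -0.4]
opening: 0.997
```

Call:
play_rows:
  moves:
    - [[0,0,0],[0,0,0],65]
    - [[0,0,0],[0,0,0],58]
    - [[0,0,0],[0,0,0],50]
    - [[0,0,0],[0,0,0],40]
    - [[0,0,0],[0,0,0],30]
    - [[0,0,0],[0,0,0],30]
    - [[0,0,0],[0,0,0],30]
    - [[0,0,0],[0,0,0],30]
    - [[0,0,0],[0,0,0],30]
  squeeze: 40

```text
clock: 4.55
eef_pos: [442.4, 55.0, 26.0]
tcp_rot: [-3.142, -0.0, 1.571]
contact_force: [-3.6, 0.7, 9.5]
opening: 0.496
```

Call:
play_rows:
  moves:
    - [[0,0,0],[0,0,0],30]
    - [[0,0,-0.005],[0,0,0],30]
    - [[0,0,-0.01],[0,0,0],30]
    - [[0,0,-0.02],[0,0,0],30]
    - [[0,0,-0.03],[0,0,0],30]
    - [[0,0,-0.03],[0,0,0],30]
    - [[0,0,-0.03],[0,0,0],30]
    - [[0,0,-0.03],[0,0,0],30]
    - [[0,0,-0.02],[0,0,0],30]
    - [[0,0,0],[0,0,0],30]

```text
clock: 5.55
eef_pos: [444.2, 55.1, 203.3]
tcp_rot: [3.136, -0.001, 1.571]
contact_force: [0.1, 0.4, -4.6]
opening: 0.494
```

```bash
python3 - <<'E'
from h import *
s=sense();print(s['clock'],s['eef_pos'],s['contact_force'],s['opening'])
snap('wrist','w2');crop('w2',160,200,480,400,1,'w2c')
# rim circle best fit in top0: project candidates and score by gradient
g=cv2.GaussianBlur(cv2.imread('pics/top0.png',0),(3,3),0).astype(float)
a=np.linspace(0,2*np.pi,180)
def score(f,g,cx,cy,r,z=131):
    K,R,t=load(f);X=lambda r:np.c_[cx+r*np.cos(a),cy+r*np.sin(a),0*a+z]
    def s(r):
        p=(K@(R@X(r).T+t[:,None]));p=(p[:2]/p[2]).astype(np.float32);return cv2.remap(g.astype(np.float32),p[0],p[1],1)
    return np.abs(s(r+2.5)-s(r-2.5)).mean()
for f in('top0','side0'):
    g=cv2.imread(f'pics/{f}.png',0)
    print(f,max((score(f,g,x,y,80),x,y) for x in range(495,530) for y in range(-275,-240)))
E
```

```text
5.55 [444.16582362  55.1268991  203.33798367] [ 0.11101032  0.37189776 -4.56251709] 0.49380488328313277
top0 (np.float32(41.596806), 515, -264)
side0 (np.float32(25.541525), 514, -264)
```

View pics/w2c.png

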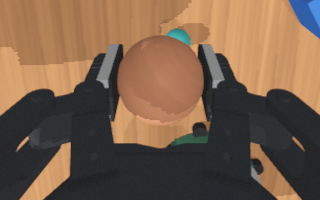

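The ball is held: the wrist crop shows it between the pads, and the load reads -4.6 N. The rim fit puts the tumbler at about (514,-263).

Call:
play_rows:
  moves:
    - [[-0.01,0.002,0],[0,0,0],30]
    - [[-0.02,0.004,0],[0,0,0],30]
    - [[-0.03,0.007,0],[0,0,0],30]
    - [[-0.03,0.007,0],[0,0,0],30]
    - [[-0.03,0.007,0],[0,0,0],30]
    - [[-0.03,0.007,0],[0,0,0],30]
    - [[-0.03,0.007,0],[0,0,0],30]
    - [[-0.03,0.007,0],[0,0,0],30]
    - [[-0.03,0.007,0],[0,0,0],30]
    - [[-0.03,0.007,0],[0,0,0],30]
    - [[-0.025,0.005,0],[0,0,0],30]
    - [[-0.015,0.001,0],[0,0,0],30]
    - [[-0.007,0,0],[0,0,0],30]
    - [[0,0,0],[0,0,0],30]
    - [[0,0,0],[0,0,0],30]

```text
clock: 7.1
eef_pos: [510.0, -261.2, 199.8]
tcp_rot: [-3.141, -0.001, 1.571]
contact_force: [-0.3, -0.3, -3.5]
opening: 0.493
```

```bash
python3 - <<'E'
from h import *
s=sense();print(s['clock'],s['eef_pos'],s['qpos'].round(2))
snap('top','t3');snap('wrist','w3')
a=cv2.resize(cv2.imread('pics/t3.png')[160:300,340:500],None,fx=3.5,fy=3.5)[:400]
b=cv2.imread('pics/w3.png')[100:400,200:440]
c=np.zeros((490,800,3),np.uint8);c[:a.shape[0],:560]=a;c[:300,560:]=b;cv2.imwrite('pics/m3.png',c)
E
```

```text
7.1 [ 509.9953944  -261.1554138   199.82163359] [-0.48  0.31  1.78  0.    1.06 -0.48]
```

View pics/m3.png

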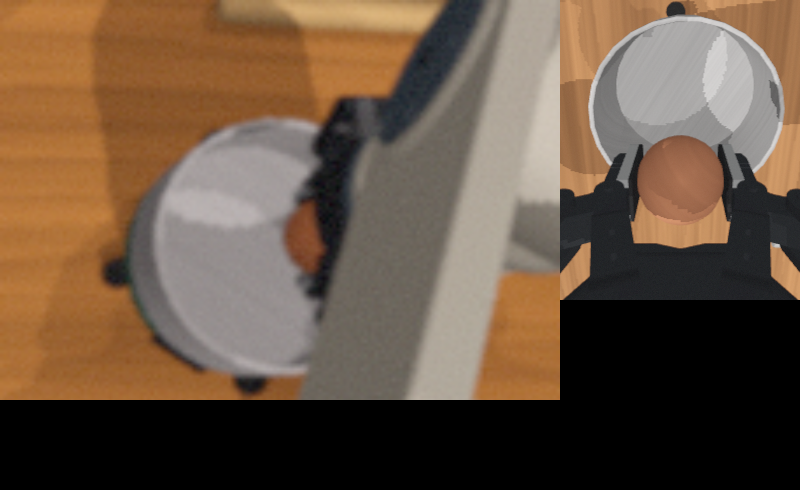

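```bash
python3 - <<'E'
from h import *
for p in [(229,205),(423,205),(326,116)]: print(atz('w3',*p,131).round(1))
def pr(x,y): 
    a=np.linspace(0,2*np.pi,73);P=np.array([proj('w3',[x+79*np.cos(q),y+79*np.sin(q),131]) for q in a]);return P[:,0].min(),P[:,0].max(),P[:,1].min()
for c in [(514,-264),(514,-260),(511,-260)]: print(c,np.round(pr(*c),1))
E
```

```text
[ 437.7 -255.   131. ]
[ 594.4 -255.   131. ]
[ 515.6 -186.3  131. ]
(514, -264) [226.3 420.6 114.1]
(514, -260) [225.8 421.2 108.3]
(511, -260) [222.1 417.5 108.3]
```

Call:
play_rows:
  moves:
    - [[-0.002,0.003,0.01],[0,0,0],30]
    - [[-0.002,0.003,0.02],[0,0,0],30]
    - [[0,0,0.02],[0,0,0],30]
    - [[0,0,0.02],[0,0,0],30]
    - [[0,0,0.02],[0,0,0],30]
    - [[0,0,0.02],[0,0,0],30]
    - [[0,0,0.015],[0,0,0],30]
    - [[0,0,0.01],[0,0,0],30]
    - [[0,0,0.005],[0,0,0],30]
    - [[0,0,0.003],[0,0,0],30]
    - [[0,0,0.002],[0,0,0],30]
    - [[0,0,0],[0,0,0],30]

```text
clock: 8.4
eef_pos: [516.9, -266.2, 55.7]
tcp_rot: [3.141, 0.0, 1.571]
contact_force: [0.6, -0.8, -4.1]
opening: 0.493
```

Call:
play_rows:
  moves:
    - [[0,0,0.001],[0,0,0],30]
    - [[0,0,0.001],[0,0,0],30]
    - [[0,0,0.001],[0,0,0],30]
    - [[0,0,0.001],[0,0,0],30]
    - [[0,0,0],[0,0,0],30]

```text
clock: 8.9
eef_pos: [516.5, -266.0, 51.2]
tcp_rot: [-3.141, -0.0, 1.571]
contact_force: [0.2, 0.7, -4.0]
opening: 0.493
```

Call:
play_rows:
  moves:
    - [[0,0,0.001],[0,0,0],30]
    - [[0,0,0.001],[0,0,0],30]
    - [[0,0,0.001],[0,0,0],30]
    - [[0,0,0],[0,0,0],30]

```text
clock: 9.3
eef_pos: [516.5, -266.0, 48.1]
tcp_rot: [-3.141, -0.0, 1.571]
contact_force: [0.2, 0.1, -3.4]
opening: 0.489
```

Call:
play_rows:
  moves:
    - [[0,0,0.001],[0,0,0],30]
    - [[0,0,0],[0,0,0],30]
    - [[0,0,0],[0,0,0],30]

```text
clock: 9.6
eef_pos: [516.6, -266.1, 47.8]
tcp_rot: [3.141, 0.0, 1.571]
contact_force: [-2.1, 0.2, 5.5]
opening: 0.491
```

Call:
play_rows:
  moves:
    - [[0,0,0],[0,0,0],50]
    - [[0,0,0],[0,0,0],52]
    - [[0,0,0],[0,0,0],55]
    - [[0,0,0],[0,0,0],60]
    - [[0,0,0],[0,0,0],66]
    - [[0,0,0],[0,0,0],72]
    - [[0,0,0],[0,0,0],72]
    - [[0,0,0],[0,0,0],72]

```text
clock: 10.4
eef_pos: [516.6, -266.0, 47.3]
tcp_rot: [3.142, 0.0, 1.571]
contact_force: [0.2, 0.5, 0.5]
opening: 0.722
```

Call:
play_rows:
  moves:
    - [[0,0,-0.01],[0,0,0],72]
    - [[0,0,-0.02],[0,0,0],72]
    - [[0,0,-0.03],[0,0,0],72]
    - [[0,0,-0.03],[0,0,0],72]
    - [[0,0,-0.03],[0,0,0],72]
    - [[0,0,-0.03],[0,0,0],72]
    - [[0,0,-0.03],[0,0,0],72]
    - [[0,0,-0.02],[0,0,0],72]
    - [[0,0,0],[0,0,0],72]

```text
clock: 11.3
eef_pos: [518.1, -266.8, 251.2]
tcp_rot: [3.136, 0.003, 1.571]
contact_force: [0.5, -0.5, -0.5]
opening: 0.717
```

```bash
python3 - <<'E'
from h import *
s=sense();print(s['clock'],s['eef_pos'],s['tcp_rot'])
snap('wrist','w4');snap('side','s4')
a=cv2.imread('pics/w4.png');b=cv2.imread('pics/s4.png')[220:340,280:400]
c=np.zeros((600,640,3),np.uint8);c[:400]=a;c[400:,:200]=cv2.resize(b,(200,200));cv2.imwrite('pics/m4.png',c)
E
```

```text
11.3 [ 518.05861769 -266.80210959  251.238665  ] [3.13618145e+00 2.79443050e-03 1.57075978e+00]
```

View pics/m4.png

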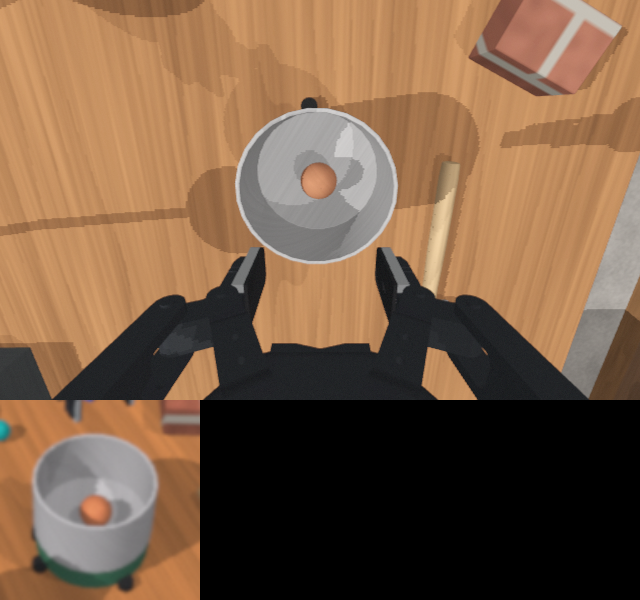

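The ball rests on the bowl floor near its axis, at wrist pixel (318,181) inside a rim centred at (317,185), and is free. The pin is next.

Call:
play_rows:
  moves:
    - [[0.015,0.006,0.001],[0,0,0],72]
    - [[0.03,0.0125,0.001],[0,0,0],72]
    - [[0.03,0.0125,0.001],[0,0,0],72]
    - [[0.03,0.0125,0.001],[0,0,0],72]
    - [[0.03,0.0125,0.001],[0,0,0],72]
    - [[0.03,0.0125,0.001],[0,0,0],72]
    - [[0.03,0.0125,0.001],[0,0,0],72]
    - [[0.03,0.0125,0.001],[0,0,0],72]
    - [[0.03,0.0125,0.001],[0,0,0],72]
    - [[0.03,0.0125,0.001],[0,0,0],72]
    - [[0.013,0.0065,0.001],[0,0,0],72]
    - [[0,0,0],[0,0,-0.15],72]
    - [[0,0,0],[0,0,-0.15],72]
    - [[0,0,0],[0,0,-0.15],72]
    - [[0,0,0],[0,0,-0.15],72]
    - [[0,0,0],[0,0,-0.037],72]
    - [[0,0,0],[0,0,0],72]

```text
clock: 13.1
eef_pos: [640.8, 32.0, 235.1]
tcp_rot: [-3.14, -0.001, 2.208]
contact_force: [-0.7, -0.1, -0.1]
opening: 0.724
```

```bash
python3 - <<'E'
from h import *
s=sense();print(s['clock'],s['eef_pos'],s['tcp_rot'])
snap('wrist','w5')
for z in(66,136):print(proj('w5',[642,32,z]))
crop('w5',220,100,420,250,4,'w5c')
E
```

```text
13.1 [640.83217111  32.00466007 235.14814918] [-3.13990555e+00 -9.87413017e-04  2.20812763e+00]
[321.08406982 182.19137588]
[321.25368565 200.88605074]
```

View pics/w5c.png

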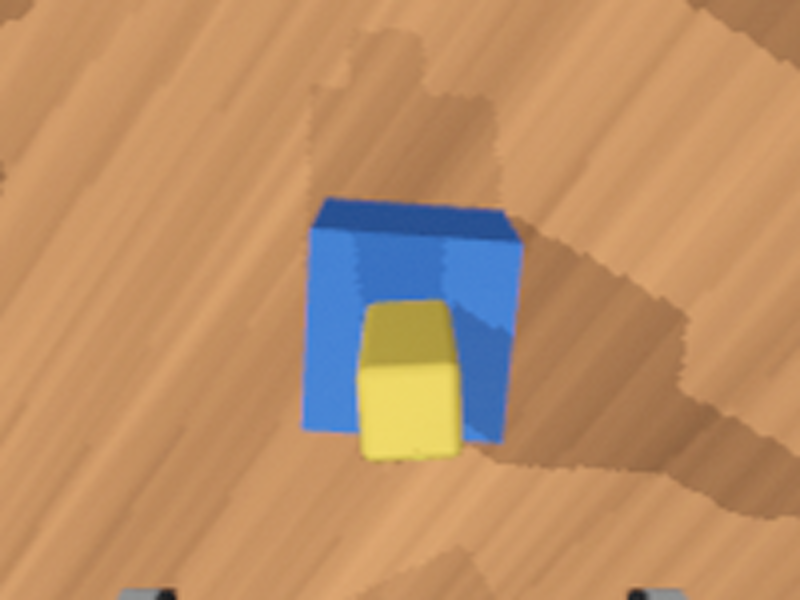

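```bash
python3 - <<'E'
from h import *
c=lambda x,y:((x+.5)/4-.5+220,(y+.5)/4-.5+100)
Q=np.array([atz('w5',*c(*p),136) for p in [(357,367),(460,363),(463,457),(362,460)]]);print(Q.round(1),Q.mean(0))
E1=Q[1]-Q[0];E2=Q[2]-Q[3];E3=Q[0]-Q[3];E4=Q[1]-Q[2]
for e in(E1,E2,E3,E4):print(np.linalg.norm(e).round(1),np.degrees(np.arctan2(e[1],e[0])).round(1))
S=np.array([atz('w5',*c(*p),66) for p in [(312,228),(521,243),(503,443),(303,430)]]);print(S.mean(0))
for i in range(4):e=S[(i+1)%4]-S[i];print(np.linalg.norm(e).round(1),np.degrees(np.arctan2(e[1],e[0])).round(1))
d=Q.mean(0)-sense()['eef_pos'];y=2.208;print(d[0]*np.cos(y)+d[1]*np.sin(y),d[0]*np.sin(y)-d[1]*np.cos(y))
E
```

```text
[[627.6  32.6 136. ]
 [645.8  47.3 136. ]
 [660.2  29.6 136. ]
 [641.7  15.  136. ]] [643.79463354  31.1174878  136.        ]
23.4 38.8
23.6 38.3
22.6 128.7
22.8 129.2
[644.4500191  30.5989654  66.       ]
59.0 32.4
60.1 -56.7
59.8 -147.4
60.3 122.5
-2.37909515388346 1.7844990198480843
```

Call:
play_rows:
  moves:
    - [[-0.0023,0.0017,0.01],[0,0,-0.036],72]
    - [[0,0,0.025],[0,0,0],72]
    - [[0,0,0.025],[0,0,0],72]
    - [[0,0,0.025],[0,0,0],72]
    - [[0,0,0.025],[0,0,0],72]
    - [[0,0,0.02],[0,0,0],72]
    - [[0,0,0.015],[0,0,0],72]
    - [[0,0,0.005],[0,0,0],72]
    - [[0,0,0.003],[0,0,0],72]
    - [[0,0,0],[0,0,0],72]

```text
clock: 14.15
eef_pos: [644.6, 31.2, 83.7]
tcp_rot: [3.141, 0.0, 2.244]
contact_force: [0.3, -0.4, -0.3]
opening: 0.72
```

Call:
play_rows:
  moves:
    - [[0,0,0],[0,0,0],45]
    - [[0,0,0],[0,0,0],38]
    - [[0,0,0],[0,0,0],33]
    - [[0,0,0],[0,0,0],30]
    - [[0,0,0],[0,0,0],26]
    - [[0,0,0],[0,0,0],20]
    - [[0,0,0],[0,0,0],10]
    - [[0,0,0],[0,0,0],10]
    - [[0,0,0],[0,0,0],10]
    - [[0,0,0],[0,0,0],10]
  squeeze: 60

```text
clock: 15.15
eef_pos: [644.6, 31.1, 83.8]
tcp_rot: [3.141, 0.0, 2.244]
contact_force: [-1.5, -0.1, 5.1]
opening: 0.271
```

Call:
play_rows:
  moves:
    - [[0,0,-0.005],[0,0,0],10]
    - [[0,0,-0.01],[0,0,0],10]
    - [[0,0,-0.02],[0,0,0],10]
    - [[0,0,-0.025],[0,0,0],10]
    - [[0,0,-0.025],[0,0,0],10]
    - [[0,0,-0.025],[0,0,0],10]
    - [[0,0,-0.015],[0,0,0],10]
    - [[0,0,-0.005],[0,0,0],10]
    - [[0,0,0],[0,0,0],10]

```text
clock: 16.05
eef_pos: [644.4, 31.2, 213.7]
tcp_rot: [3.141, 0.0, 2.244]
contact_force: [-0.3, -0.6, -0.5]
opening: 0.273
```

Call:
play_rows:
  moves:
    - [[0.015,0.0047,0],[0,0,0],10]
    - [[0.03,0.0094,0],[0,0,0],10]
    - [[0.03,0.0094,0],[0,0,0],10]
    - [[0.03,0.0094,0],[0,0,0],10]
    - [[0.03,0.0094,0],[0,0,0],10]
    - [[0.03,0.0094,0],[0,0,0],10]
    - [[0.03,0.0094,0],[0,0,0],10]
    - [[0.03,0.0094,0],[0,0,0],10]
    - [[0.03,0.0094,0],[0,0,0],10]
    - [[0.03,0.0094,0],[0,0,0],10]
    - [[0.03,0.0094,0],[0,0,0],10]
    - [[0.0135,0.0042,0],[0,0,0],10]
    - [[0,0,0],[0,0,0],10]
    - [[0,0,0],[0,0,0],10]

```text
clock: 17.45
eef_pos: [519.5, 351.7, 212.5]
tcp_rot: [-3.14, 0.0, 2.245]
contact_force: [0.0, -0.3, -0.2]
opening: 0.272
```

```bash
python3 - <<'E'
from h import *
s=sense();print(s['clock'],s['eef_pos'],s['tcp_rot'],s['opening'])
for n in('wrist','side','top'): snap(n,n+'6')
p=s['eef_pos']
for n in('wrist6','side6','top6'): print(n,[proj(n,q).round(1).tolist() for q in ([520.5,352.2,70],[p[0],p[1],p[2]-77])])
a=cv2.imread('pics/wrist6.png')[100:300,220:420];b=cv2.imread('pics/side6.png');b=b[90:190,200:300]
c=np.hstack([cv2.resize(a,(400,400)),cv2.resize(b,(400,400),interpolation=cv2.INTER_CUBIC)]);cv2.imwrite('pics/m6.png',c)
E
```

```text
17.45 [519.46515042 351.74859762 212.45465095] [-3.14000748e+00  2.94851826e-04  2.24460514e+00] 0.2724345587255699
wrist6 [[321.3, 187.8], [320.3, 208.2]]
side6 [[253.3, 142.1], [251.2, 124.2]]
top6 [[146.7, 223.5], [136.2, 220.6]]
```

View pics/m6.png

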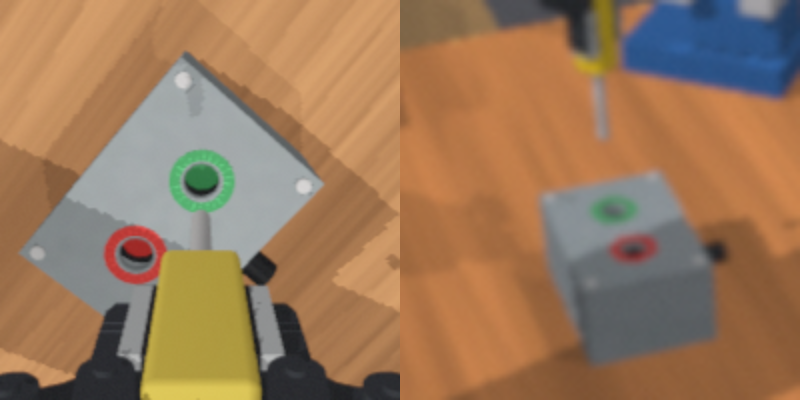

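```bash
python3 - <<'E'
from h import *
zt=212.5-77.5
print('hole wrist',atz('wrist6',320.6,190.3,70).round(1),'side',atz('side6',252.9,142.1,70).round(1))
print('tip wrist',atz('wrist6',320.3,207,zt).round(1),'side',atz('side6',250.1,123.6,zt).round(1))
E
```

```text
hole wrist [521.6 349.6  70. ] side [519.5 352.8  70. ]
tip wrist [518.9 352.4 135. ] side [517.6 357.1 135. ]
```

Call:
play_rows:
  moves:
    - [[-0.0025,0.0002,0.01],[0,0,0],10]
    - [[0,0,0.02],[0,0,0],10]
    - [[0,0,0.015],[0,0,0],10]
    - [[0,0,0.008],[0,0,0],10]
    - [[0,0,0],[0,0,0],10]
    - [[0,0,0],[0,0,0],10]

```text
clock: 18.2
eef_pos: [521.9, 350.3, 160.4]
tcp_rot: [-3.142, 0.0, 2.244]
contact_force: [-0.2, -0.4, -0.6]
opening: 0.276
```

```bash
python3 - <<'E'
from h import *
s=sense();print(s['clock'],s['eef_pos'])
for n in('wrist','side'): snap(n,n+'7')
p=s['eef_pos']
for n in('wrist7','side7'): print(n,[proj(n,q).round(1).tolist() for q in ([521,351,70],[p[0],p[1],p[2]-77])])
a=cv2.imread('pics/wrist7.png')[150:250,270:370];b=cv2.imread('pics/side7.png');b=b[115:165,230:280]
c=np.hstack([cv2.resize(i,(400,400),interpolation=cv2.INTER_CUBIC) for i in(a,b)]);cv2.imwrite('pics/m7.png',c)
E
```

```text
18.2 [521.92460977 350.30601596 160.3604487 ]
wrist7 [[319.8, 201.9], [320.1, 208.2]]
side7 [[253.5, 142.3], [253.5, 138.7]]
```

View pics/m7.png

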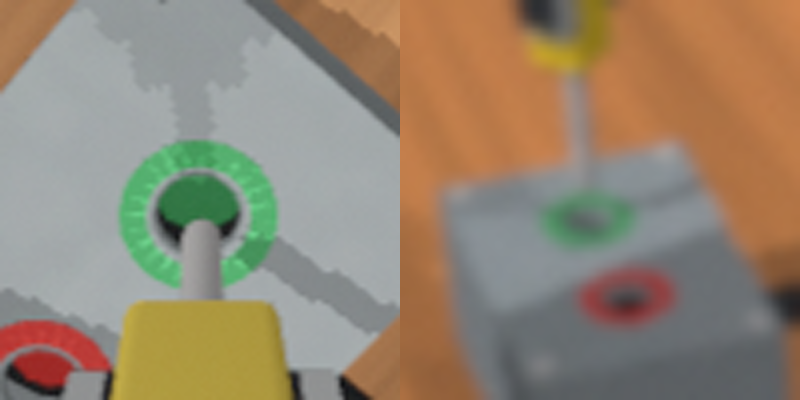

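```bash
python3 - <<'E'
from h import *
zt=160.4-77.5
print('hole wrist',atz('wrist7',319.1,203.4,70).round(1),'side',atz('side7',253.1,141.7,70).round(1))
print('tip far edge wrist',atz('wrist7',319.9,204.6,zt).round(1),'side',atz('side7',252.5,137.1,zt).round(1))
E
```

```text
hole wrist [521.4 349.6  70. ] side [520.8 354.8  70. ]
tip far edge wrist [519.9 352.6  82.9] side [522.  361.2  82.9]
```

Call:
play_rows:
  moves:
    - [[0.0005,-0.0008,0.004],[0,0,0],10]
    - [[0,0,0.006],[0,0,0],10]
    - [[0,0,0.006],[0,0,0],10]
    - [[0,0,0.006],[0,0,0],10]
    - [[0,0,0.005],[0,0,0],10]
    - [[0,0,0.003],[0,0,0],10]
    - [[0,0,0],[0,0,0],10]

```text
clock: 19.0
eef_pos: [520.5, 350.0, 129.6]
tcp_rot: [-3.141, -0.0, 2.244]
contact_force: [-0.5, -0.2, -0.8]
opening: 0.276
```

Call:
play_rows:
  moves:
    - [[0,0,0.004],[0,0,0],10]
    - [[0,0,0.003],[0,0,0],10]
    - [[0,0,0.001],[0,0,0],10]
    - [[0,0,0.001],[0,0,0],10]
    - [[0,0,0.001],[0,0,0],10]
    - [[0,0,0],[0,0,0],10]
    - [[0,0,0],[0,0,0],10]

```text
clock: 19.7
eef_pos: [521.1, 350.4, 120.6]
tcp_rot: [3.141, 0.0, 2.244]
contact_force: [0.9, 0.3, 3.6]
opening: 0.271
```

Call:
play_rows:
  moves:
    - [[0,0,0.001],[0,0,0],10]
    - [[0,0,0.001],[0,0,0],10]
    - [[0,0,0],[0,0,0],10]
    - [[0,0,0],[0,0,0],10]

```text
clock: 20.1
eef_pos: [521.2, 350.5, 119.5]
tcp_rot: [3.14, 0.0, 2.244]
contact_force: [-1.1, 0.3, 12.4]
opening: 0.272
```

Force rose earlier than I expected, so I'll back off in steps to read the spring profile. That will tell the firm stop from a jam.

Call:
play_rows:
  moves:
    - [[0,0,-0.002],[0,0,0],10]
    - [[0,0,0],[0,0,0],10]
    - [[0,0,0],[0,0,0],10]

```text
clock: 20.4
eef_pos: [521.0, 350.4, 120.4]
tcp_rot: [3.141, 0.0, 2.244]
contact_force: [0.2, 1.7, 3.3]
opening: 0.272
```

Call:
play_rows:
  moves:
    - [[0,0,-0.002],[0,0,0],10]
    - [[0,0,0],[0,0,0],10]
    - [[0,0,0],[0,0,0],10]

```text
clock: 20.7
eef_pos: [520.8, 350.3, 122.2]
tcp_rot: [3.141, 0.0, 2.244]
contact_force: [1.6, 0.8, 2.5]
opening: 0.272
```

Call:
play_rows:
  moves:
    - [[0,0,-0.002],[0,0,0],10]
    - [[0,0,0],[0,0,0],10]
    - [[0,0,0],[0,0,0],10]

```text
clock: 21.0
eef_pos: [520.5, 350.0, 124.1]
tcp_rot: [-3.141, -0.0, 2.244]
contact_force: [1.2, 0.4, 1.1]
opening: 0.278
```

Call:
play_rows:
  moves:
    - [[0,0,-0.002],[0,0,0],10]
    - [[0,0,0],[0,0,0],10]
    - [[0,0,0],[0,0,0],10]

```text
clock: 21.3
eef_pos: [520.3, 349.9, 125.9]
tcp_rot: [-3.14, -0.0, 2.244]
contact_force: [1.2, -0.1, -0.0]
opening: 0.272
```

The profile matches the button spring: contact at about TCP z = 125.5, rising from about 1.5 N to 4–5 N, with the firm stop at about 119.6. I'll press back down onto the stop and hold.

Call:
play_rows:
  moves:
    - [[0,0,0.002],[0,0,0],10]
    - [[0,0,0.002],[0,0,0],10]
    - [[0,0,0.002],[0,0,0],10]
    - [[0,0,0.001],[0,0,0],10]
    - [[0,0,0.001],[0,0,0],10]
    - [[0,0,0.0005],[0,0,0],10]
    - [[0,0,0],[0,0,0],10]
    - [[0,0,0],[0,0,0],10]
    - [[0,0,0],[0,0,0],10]
    - [[0,0,0],[0,0,0],10]
    - [[0,0,0],[0,0,0],10]
  squeeze: 80

```text
clock: 22.4
eef_pos: [520.7, 350.2, 119.4]
tcp_rot: [3.142, 0.0, 2.244]
contact_force: [-5.3, -3.1, 17.9]
opening: 0.272
```

Call:
play_rows:
  moves:
    - [[0,0,0],[0,0,0],10]
    - [[0,0,0],[0,0,0],10]
    - [[0,0,0],[0,0,0],10]
    - [[0,0,0],[0,0,0],10]
    - [[0,0,0],[0,0,0],10]
    - [[0,0,0],[0,0,0],10]

```text
clock: 23.0
eef_pos: [520.8, 350.2, 119.4]
tcp_rot: [3.141, 0.0, 2.244]
contact_force: [-5.2, -3.5, 17.8]
opening: 0.276
```

```bash
python3 - <<'E'
from h import *
for n in('wrist','side'): snap(n,n+'8')
a=cv2.imread('pics/wrist8.png')[130:290,240:400];b=cv2.imread('pics/side8.png')
c=np.hstack([cv2.resize(i,(400,400),interpolation=cv2.INTER_CUBIC) for i in(a,b[90:190,200:300])]);
d=cv2.resize(b[120:380,100:500],(308,200));e=np.zeros((200,800,3),np.uint8);e[:,:308]=d
cv2.imwrite('pics/m8.png',np.vstack([c,e]));print(sense()['contact_force'],sense()['eef_pos'])
E
```

```text
[-5.26988516 -4.46859226 17.92279038] [520.69767829 350.15276725 119.32594859]
```

View pics/m8.png

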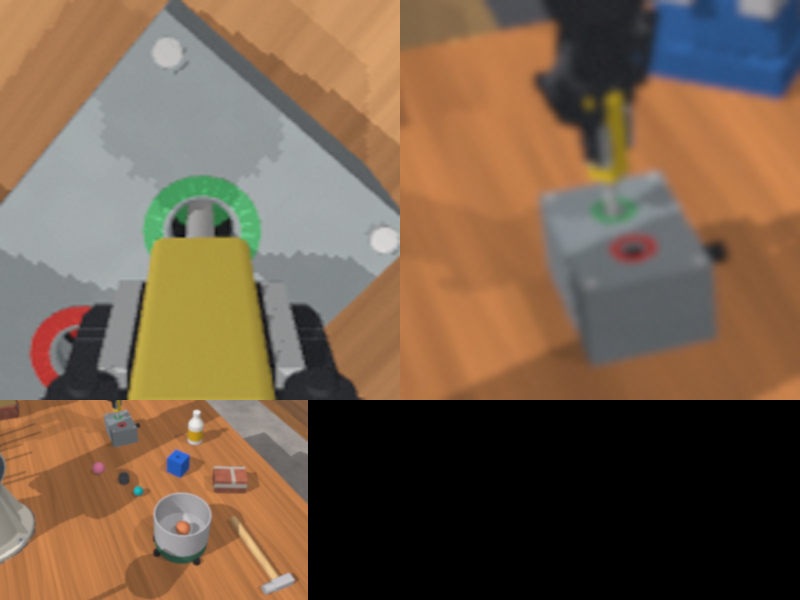

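The final picture shows the pin shaft through the green ring at (203,222) in the crop, the ball in the bowl, and the bystanders in place. The push is steady at 18 N, so I'm handing in.

```bash
python3 -c "
from rig import *
print(sign_off()); s=sense(); print(s['clock'],s['contact_force'],s['opening'])"
```

```text
the job is handed in; nothing more can be done
None
the job is handed in; nothing more can be done
```

The job is handed in at about 23 s of the 51 s allowed. The system gave no verdict, so success rests on my own checks.

- **Ball:** I lifted the copper ball off its pipe, lowered it onto the bowl floor until it touched, and let it go. The last side view shows it lying in the bowl. My readings put it near the bowl's axis.
- **Pin and button:** The gripped pin goes through the green-ringed hole and holds the button on its firm stop. Force rose from about 1.5 N to 4–5 N over roughly 6 mm of travel, then sharply. At the end it was a steady 18 N at an unchanged height, with the grip set to 80 N.
- **Red button and bystanders:** I never touched the red button. The last side view shows the bottle, brick and hammer where they were, judged by eye.

Two things disagreed with what I expected:
- **Button contact:** The pin met the button about 4 mm earlier than I had worked out, so it probably sits lower in the grip. I backed off in steps to confirm it was the spring and not a jam before pressing down again.
- **Sideways push:** About 6–7 N remains in the final hold, probably from the shaft leaning slightly or touching the rim of the hole.

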